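# Seat a manifold block on the tilting table

## Task

Set up the manifold block for checking: put it on the sloping deck of the tilting table, flat on its underside with the cartridge valve pointing up the slope, and nudge it home into the corner so that its plain end sits flush against the end stop at the bottom of the slope and its side flush against the side rail. Set it down gently, do not drop it, leave it lying there on its own, and leave the other things on the bench where they are.

Things in the scene. Friction and masses are not known exactly. Their poses are not given: they have to be found in the camera images.
- manifold: The manifold block: aluminium, 90 mm long (its x), 60 wide (y), 36 high (z), two ports in its top, about 0.65 kg (varies by a quarter). A round steel cartridge valve sticks out of its +x end; the -x end is plain. Origin: centre of the 90 x 60 mm underside; z up. It starts upright on the bench, the cartridge pointing away from the robot within about 40 degrees. Grip it across the 60 mm.
- cartridge_nose (a point): Centre of the cartridge valve's flat nose, 79 mm from the block's origin along its x and 18.5 mm above its underside; axes as the block's. The cartridge is 34 mm long, up to 30 mm across, its last 16 mm a 20 mm cylinder. The block's centre of mass lies about 7 mm from its origin towards the cartridge.
- tilt_table: The tilting table, bolted down: grey cast base 235 x 190 x 14 mm with a hinged dark steel deck. Origin: on the bench under the middle of the base; x points from the deck's low end to its high end, away from the robot within about 15 degrees; y to the side with the rail. The hinge axis is 105 mm on the -x side of the origin, 40 mm above the bench. Clamp posts and nuts reach 102 mm to either side.
- tilt_deck (a joint): Slope of the deck in rad, 0 = level; clamped somewhere between 0.26 and 0.40, and it stays there. Friction (coefficient about 0.45 to 0.65) mostly holds the block wherever it is laid on the slope, so it has to be pushed home; sliding it takes under 10 N, more if the pusher also bears down on it.
- deck_corner (a point): Inner corner at the low end of the deck surface, where end stop and side rail meet. x up the slope along the rail, y across the slope out through the rail, z square out of the deck. The flat deck spans x 0 to 200 mm, y 0 to -138 mm (tee slots are only markings). The stop lies at x < 0 over the whole width. A block fully home has its origin at x = 45, y = -30, z = 0 mm, axes parallel to these.
- rail_end (a point): Upper end of the side rail, at its inner face on the deck surface, 170 mm up the slope from deck_corner; same axes. End stop and side rail are straight steel bars 12 mm thick that stand 12 mm above the deck.
- bearing: A loose ball bearing ring, 62 mm across, 16 mm high, lying on the bench beyond the work. Leave it alone. Origin: centre of its underside.
- flange: A dark steel port flange 60 x 42 x 22 mm with a 20 mm bore and no cartridge, lying on the bench in the middle. Leave it alone. Origin: centre of its underside.
- spray_can: A white bottle, 60 mm across, 170 mm high, standing at the left. Leave it alone. Origin: centre of its underside.
- spanner: A steel spanner 170 mm long lying on the bench in front of the robot. Leave it alone. Origin: middle of its length; x along it.
Mind the look-alikes: they are no part of the job. Of the things like the manifold, leave any that is pink; of the rest the larger one is meant.

How it is judged:
By the outcome, as a careful person would: the job done as asked, in the order asked, and still so for the second after the job is handed in, with the robot touching nothing.
It also fails if it takes over 64 s, if anything falls off the work surface, if the arm or the gripper's body presses on something with over 40 N, if the wrist force passes 120 N, or if a joint passes its speed limit or range.

## Robot

A 6-joint arm with a two-finger parallel gripper is mounted at the origin on the work surface. World frame = base frame: x ahead of the robot, y to its left, z up, the work surface at z = 0. Lengths are in m, angles in rad, forces in N, time in s.
With the tool pointing down it reaches from about 0.4 to 0.825 m from the base axis. Payload 7 kg.
Tool frame: the origin (TCP) lies midway between the tips of the shut fingers; the grasp point (between the pads) lies 19 mm behind it (grasp_offset is the distance from the TCP to the grasp point, in m); y points along the fingers, z is the direction in which the jaws open and shut, and the axes are right-handed (so a half turn about y gives the same grasp; the last joint's range is limited). The gripper opens to 88 mm and grips with 3 to 60 N. Pads are 19 mm wide; open, the fingers measure 130 mm over their backs; the gripper's body (78 mm by 193 mm) begins 47 mm behind the grasp point.
Start: joints at [-1.039, 0.359, 0.012, 0, -1.224, -0.288], TCP at [0.163, -0.655, 0.227] pointing down, gripper open.
Joint ranges: [-3.07, 3.07], [-1.43, 2.12], [-1.02, 1.25], [-3.03, 1.67], [-3.05, -0], [-3.03, 3.03]. Speed limits (rad/s): [2.39, 2.39, 3.01, 3.14, 3.14, 3.14].

## Interface

Orientations are given as a unit quaternion [w, x, y, z].
In Python, from cell import observe, capture, camera_params, close_job, grasp_offset gives the robot as it stands. The module is installed in compiled form; this text tells all that it offers.
- The arm moves only by the shell command python3 -m handwheel 'ROWS' [OPENING] [FORCE]. ROWS is JSON, a list of rows, each an object of numbers: "tx", "ty", "tz": the shift along the tool's x, y, z in m; "rx", "ry", "rz": the turn, a rotation vector about the tool's x, y, z in degrees. In form: [{"tx": .., "ty": .., "tz": .., "rx": .., "ry": .., "rz": ..}, ...]. A call has 1 to 12 rows; each row is the pose to reach, as a shift and turn from the pose measured when the call began, along the tool's axes at that moment; what a row does not reach only later rows make up. A row lasts 1/8 s, in which the tool goes at most 62.5 mm and 10.7 degrees, less where a joint would pass 70% of its speed; a pose out of reach is approached as far as the arm can. A call with a gripper value outside its range is refused whole. OPENING is the opening, from 0 (shut) to 1 (fully open), set as the call begins (- or left out, the last holds). The fingers move at their own pace and stop on an object; FORCE is the grip in N (left out, the last holds). Time passes only in rows, so rows that repeat a pose let the fingers close. It gives the time, the measured TCP pose, the force and the opening at its end, in the units of the state.
- observe(): the state, without advancing time (a new reading comes with each control period).
- capture(name): name is "scene" or "top" or "wrist"; returns the picture (400x640x3 uint8, red, green, blue); there is no depth.
- camera_params(name): a dict with "mtx" (3x3 intrinsics, pixels), "T" (4x4, takes a point from camera to world coordinates). Camera axes: x right, y up, looking along -z (the intrinsics and any distortion apply to the point x, -y, -z); pixel columns grow to the right and rows downward; lengths in m; the calibration is good to about 2 mm. A picture is of the moment at which its call begins: read the wrist's pose just before it. camera_params takes no time and is no camera call; for the wrist camera it gives the pose at the moment of the call.
- close_job(): hands the job in, once; it reports no verdict.
The state is a dict: "clock": time; "joint_positions": joint angles; "joint_velocities": joint speeds; "effort": joint torques, N m; "eef_pos": TCP position; "tcp_rot": TCP orientation; "contact_force": force on the tool from outside, world axes, zero at the start; "wrist_torque": the same for the moment, N m; "width": opening from 0.0 (shut) to 1.0 (fully open).
Only numpy, scipy, OpenCV 4.12 (cv2) and the standard library are available. Lean on these libraries where they do the work, as an engineer would, in place of code of your own. Each camera call takes 0.05 s, during which the arm holds its last target.

## Working session

There is one attempt and no reset: what is moved stays moved. The work goes in short steps, Python scripts to look and compute and a shell command to move; the robot and the scene stay as the last step left them, time stands still between calls to the robot, and variables do not carry over. Pictures are saved under pics/ and viewed, and the job is handed in when it is done.

```bash
mkdir -p pics; python3 - <<'E'
from cell import *
import cv2,numpy as np
s=observe()
for k,v in s.items(): print(k,np.round(v,4))
print(grasp_offset)
for n in ["scene","top","wrist"]:
    p=camera_params(n); print(n,{k:np.round(v,4).tolist() if not isinstance(v,str) else v for k,v in p.items()})
    im=capture(n); cv2.imwrite(f"pics/a_{n}.png",im[:,:,::-1]); 
E
```

```text
clock 0.0
joint_positions [-1.0389e+00  3.5940e-01  1.1100e-02 -3.0000e-04 -1.2241e+00 -2.8810e-01]
joint_velocities [-0.0004 -0.0007 -0.0004  0.0014  0.0019  0.001 ]
effort [ 8.00000e-04 -5.82723e+01  2.93058e+01  6.99740e+00  6.80000e-03
 -2.00000e-04]
eef_pos [ 0.1628 -0.6546  0.2256]
tcp_rot [ 0.7024 -0.7013 -0.0858  0.0861]
contact_force [ 0.0583 -0.0429 -0.5328]
wrist_torque [-0.0316  0.0213  0.0163]
width 0.9981
0.0188
scene {'mtx': [[368.7646, 0.0, 320.434], [0.0, 368.7646, 202.8982], [0.0, 0.0, 1.0]], 'T': [[-0.692, -0.4531, 0.5619, 1.1597], [0.7218, -0.4386, 0.5353, 0.5622], [0.0039, 0.7761, 0.6306, 0.6778], [0.0, 0.0, 0.0, 1.0]]}
top {'mtx': [[401.9955, 0.0, 317.8716], [0.0, 401.9955, 201.8198], [0.0, 0.0, 1.0]], 'T': [[-0.0263, 0.9886, -0.1485, 0.4667], [-0.9996, -0.0253, 0.0085, 0.0586], [0.0046, 0.1487, 0.9889, 1.0217], [0.0, 0.0, 0.0, 1.0]]}
wrist {'mtx': [[286.8027, 0.0, 315.7296], [0.0, 286.8027, 198.17], [0.0, 0.0, 1.0]], 'T': [[-0.241, -0.9259, -0.2909, 0.0827], [0.9705, -0.2295, -0.0735, -0.6749], [0.0012, -0.3, 0.9539, 0.3828], [0.0, 0.0, 0.0, 1.0]]}
```

View pics/a_top.png

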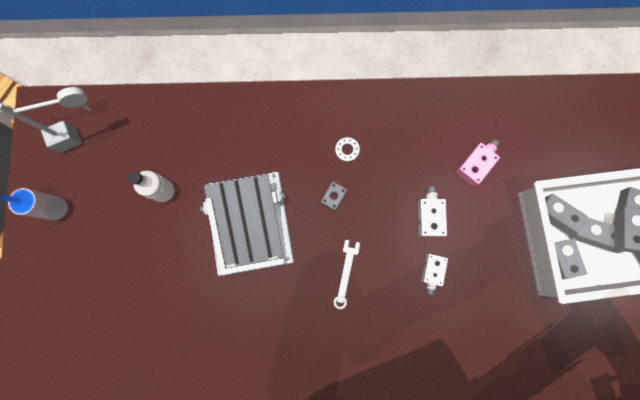

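View pics/a_scene.png

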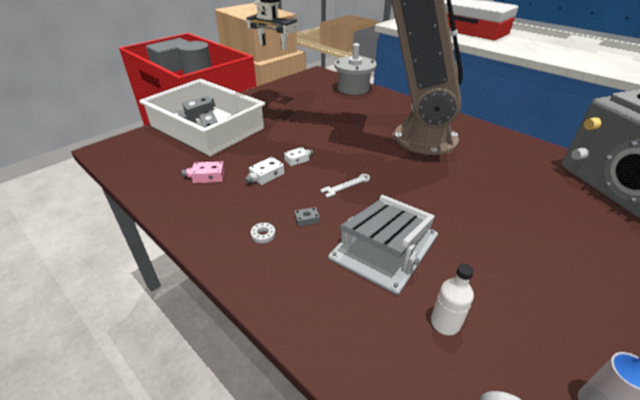

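View pics/a_wrist.png

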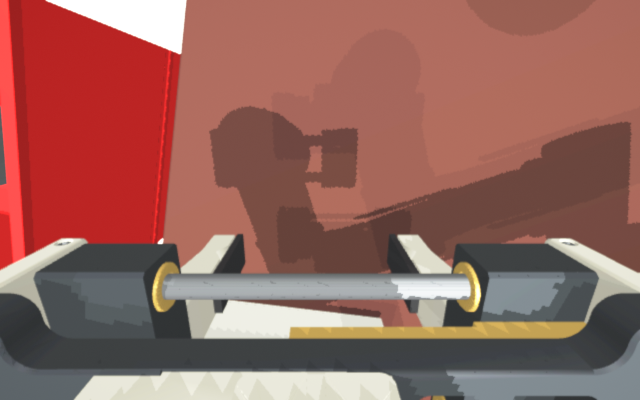

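The pictures show these candidates in the top view:
- Silver block at (433,217), with its cartridge pointing away from the robot.
- Small silver block at (435,270), with its cartridge pointing towards the robot.
- Pink block at (480,162).
- The dark flange at (334,195), and dark parts in the bin at about (590,235).

Pink is excluded and the larger of the rest is meant, so my choice is (433,217). I'll check it in a crop.

```bash
cat > h.py <<'E'
import numpy as np,cv2
from cell import *
from scipy.spatial.transform import Rotation as R
def ray(P,uv):
    m=P["mtx"];T=np.array(P["T"]);uv=np.atleast_2d(uv).astype(float)
    d=np.c_[(uv[:,0]-m[0][2])/m[0][0],-(uv[:,1]-m[1][2])/m[1][1],-np.ones(len(uv))]
    return T[:3,3],d@T[:3,:3].T
def onz(P,uv,z):
    o,d=ray(P,uv); t=(z-o[2])/d[:,2]; return o+t[:,None]*d
def proj(P,X):
    T=np.linalg.inv(np.array(P["T"]));X=np.atleast_2d(X);c=X@T[:3,:3].T+T[:3,3];m=P["mtx"]
    return np.c_[m[0][0]*c[:,0]/-c[:,2]+m[0][2],m[1][1]*-c[:,1]/-c[:,2]+m[1][2]]
def tri(Ps,uvs):
    A=np.zeros((3,3));b=np.zeros(3);L=[]
    for P,uv in zip(Ps,uvs):
        o,d=ray(P,uv);d=d[0]/np.linalg.norm(d[0]);M=np.eye(3)-np.outer(d,d);A+=M;b+=M@o;L.append((o,M))
    x=np.linalg.solve(A,b);return x,[np.linalg.norm(M@(x-o)) for o,M in L]
def Rt(s=None):
    s=s or observe();q=s["tcp_rot"];return R.from_quat([q[1],q[2],q[3],q[0]])
def rel(pos,Rm):
    """move to world pos & rotation matrix -> tool-frame shift, rotvec deg"""
    s=observe();r=Rt(s);t=r.inv().apply(np.array(pos)-s["eef_pos"]);w=(r.inv()*R.from_matrix(Rm)).as_rotvec(degrees=True)
    return t,w
E
python3 - <<'E'
from h import *
t=cv2.imread("pics/a_top.png");P=camera_params("top")
c=np.hstack([cv2.resize(t[175:300,400:500],None,fx=4,fy=4,interpolation=cv2.INTER_CUBIC),cv2.resize(t[165:290,200:300],None,fx=4,fy=4,interpolation=cv2.INTER_CUBIC)])
cv2.imwrite("pics/b.png",c)
for n,uv,z in [("man",(433,217),.036),("nose",(431,190),.018),("small",(435,270),.03),("pink",(480,162),.03),("flange",(334,195),.02),("bearing",(347,149),.016),("bottle",(136,178),.17),("spanner",(347,270),.005),("deck",(245,220),.08)]:
    print(n,onz(P,uv,z)[0].round(3))
E
```

```text
man [ 0.57  -0.233  0.036]
nose [ 0.64  -0.238  0.018]
small [ 0.44  -0.231  0.03 ]
pink [ 0.707 -0.364  0.03 ]
flange [0.634 0.009 0.02 ]
bearing [ 0.754 -0.029  0.016]
bottle [0.657 0.442 0.17 ]
spanner [ 0.446 -0.018  0.005]
deck [0.569 0.223 0.08 ]
```

View pics/b.png

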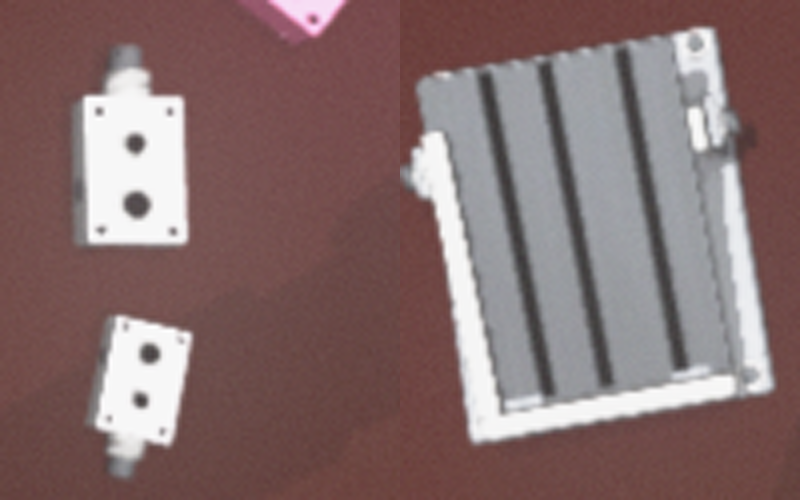

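Crop: (433,217) is the larger silver block, with two ports and its cartridge pointing away from the robot. The one at (435,270) is smaller. The deck has its rail on the left (+y) and its stop on the near side. Next I measure the block.

```bash
python3 - <<'E'
from h import *
t=cv2.imread("pics/a_top.png");P=camera_params("top")
sub=t[175:240,405:455]; m=(sub.min(2)>200).astype(np.uint8)
cs,_=cv2.findContours(m,0,2);c=max(cs,key=cv2.contourArea);r=cv2.minAreaRect(c);b=cv2.boxPoints(r)+[405,175]
print(r,b); X=onz(P,b,.036);print(X.round(4),np.linalg.norm(X-np.roll(X,1,0),axis=1))
# top face corners by eye from crop /4
c=np.array([(84,97),(183,97),(187,243),(86,243)])/4+[400,175]
X=onz(P,c,.036);print(X.round(4),np.linalg.norm(X-np.roll(X,1,0),axis=1),X.mean(0))
n=onz(P,np.array([125,46])/4+[400,175],.0225);print("nose",n)
T=np.array(camera_params("wrist")["T"]);r=Rt().as_matrix();print(r.round(3));print("cam in tool",(r.T@(T[:3,3]-observe()["eef_pos"])).round(3),(r.T@T[:3,:3]).round(3))
E
```

```text
((28.189228057861328, 38.677032470703125), (43.40923309326172, 24.519718170166016), 88.09085083007812) [[420.21308994 192.39290047]
 [444.71920013 191.57602882]
 [446.16536713 234.96116638]
 [421.65925598 235.77803802]]
[[ 0.6319 -0.2054  0.036 ]
 [ 0.6324 -0.2667  0.036 ]
 [ 0.5245 -0.2623  0.036 ]
 [ 0.5241 -0.202   0.036 ]] [0.10793288 0.06127829 0.1080393  0.06029338]
[[ 0.6146 -0.2063  0.036 ]
 [ 0.613  -0.2678  0.036 ]
 [ 0.5225 -0.2636  0.036 ]
 [ 0.5241 -0.2016  0.036 ]] [0.09059944 0.06159558 0.09061663 0.06199176] [ 0.56858209 -0.23483452  0.036     ]
nose [[ 0.64860734 -0.2379563   0.0225    ]]
[[ 0.97  -0.    -0.241]
 [ 0.241  0.001  0.97 ]
 [-0.    -1.     0.001]]
cam in tool [-0.083 -0.157 -0.   ] [[ 0.    -0.954 -0.3  ]
 [ 0.     0.3   -0.954]
 [ 1.     0.     0.   ]]
```

```bash
cat >> h.py <<'E'
def down(yaw):
    c,s=np.cos(np.radians(yaw)),np.sin(np.radians(yaw)); x=np.array([c,s,0]);y=np.array([0,0,-1.]);return np.c_[x,y,np.cross(x,y)]
def show(pos,Rm):
    t,w=rel(pos,Rm);print("t mm",(t*1e3).round(1),"w deg",w.round(2))
E
python3 -c "
from h import *
show([.565,-.236,.21],down(-2.6))"
```

```text
t mm [491.3  16.2 309.2] w deg [-0.07 16.56 -0.02]
```

```bash
python3 -m handwheel '[{"tx":0.05,"ty":0.002,"tz":0.03,"ry":2},{"tx":0.1,"ty":0.004,"tz":0.062,"ry":4},{"tx":0.15,"ty":0.006,"tz":0.095,"ry":6},{"tx":0.2,"ty":0.008,"tz":0.126,"ry":8},{"tx":0.25,"ty":0.01,"tz":0.157,"ry":10},{"tx":0.3,"ty":0.012,"tz":0.189,"ry":12},{"tx":0.35,"ty":0.014,"tz":0.22,"ry":14},{"tx":0.4,"ty":0.016,"tz":0.252,"ry":16},{"tx":0.45,"ty":0.016,"tz":0.283,"ry":16.6},{"tx":0.4913,"ty":0.016,"tz":0.3092,"ry":16.6},{"tx":0.4913,"ty":0.016,"tz":0.3092,"ry":16.6},{"tx":0.4913,"ty":0.016,"tz":0.3092,"ry":16.6}]' 1
python3 - <<'E'
from h import *
P=camera_params("wrist");im=capture("wrist");cv2.imwrite("pics/c.png",im[:,:,::-1]);np.save("c.npy",P["T"])
s=observe();print(s["clock"],s["eef_pos"],Rt().as_matrix().round(3))
E
```

```text
0.2 [ 0.16283853 -0.6547685   0.22601058] [[ 0.97  -0.    -0.241]
 [ 0.241  0.001  0.97 ]
 [-0.    -1.     0.001]]validation failed for argument at $[0]...
```

View pics/c.png

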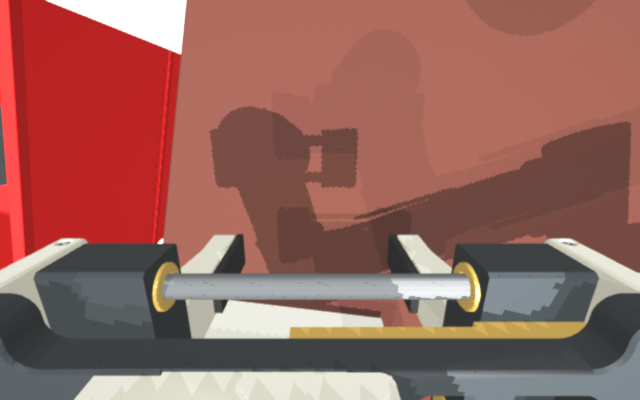

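The arm did not move and the picture is the same as before. The rows probably need all six keys.

```bash
python3 -m handwheel '[{"tx":0.05,"ty":0.002,"tz":0.03,"rx":0,"ry":2,"rz":0},{"tx":0.1,"ty":0.004,"tz":0.062,"rx":0,"ry":4,"rz":0},{"tx":0.15,"ty":0.006,"tz":0.095,"rx":0,"ry":6,"rz":0},{"tx":0.2,"ty":0.008,"tz":0.126,"rx":0,"ry":8,"rz":0},{"tx":0.25,"ty":0.01,"tz":0.157,"rx":0,"ry":10,"rz":0},{"tx":0.3,"ty":0.012,"tz":0.189,"rx":0,"ry":12,"rz":0},{"tx":0.35,"ty":0.014,"tz":0.22,"rx":0,"ry":14,"rz":0},{"tx":0.4,"ty":0.016,"tz":0.252,"rx":0,"ry":16,"rz":0},{"tx":0.45,"ty":0.016,"tz":0.283,"rx":0,"ry":16.6,"rz":0},{"tx":0.4913,"ty":0.016,"tz":0.3092,"rx":0,"ry":16.6,"rz":0},{"tx":0.4913,"ty":0.016,"tz":0.3092,"rx":0,"ry":16.6,"rz":0},{"tx":0.4913,"ty":0.016,"tz":0.3092,"rx":0,"ry":16.6,"rz":0}]' 1
python3 - <<'E'
from h import *
P=camera_params("wrist");im=capture("wrist");cv2.imwrite("pics/c1.png",im[:,:,::-1]);np.save("c.npy",P["T"])
s=observe();print(s["clock"],s["eef_pos"],Rt().as_matrix().round(3))
E
```

```text
clock: 1.7
eef_pos: [0.5648, -0.2359, 0.2099]
tcp_rot: [0.707, -0.707, 0.016, -0.016]
contact_force: [-0.4, 0.1, -0.3]
width: 1.003
1.75 [ 0.56446831 -0.23641739  0.21006358] [[ 0.999 -0.001  0.046]
 [-0.046  0.001  0.999]
 [-0.001 -1.     0.001]]
```

View pics/c1.png

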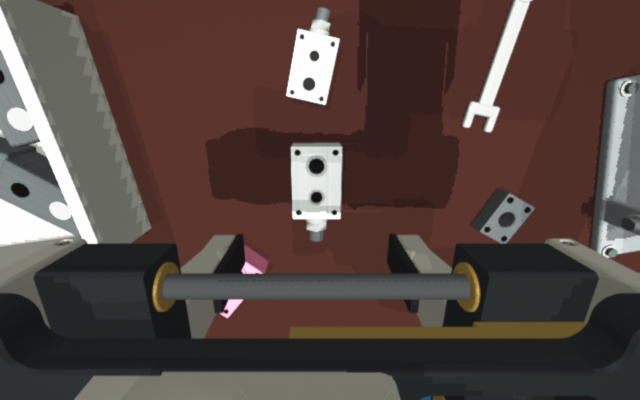

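The block is centred at about (316,180), between the fingers. The small silver one is at (313,68), the pink one at (243,282) and the flange at (503,215). I'll take precise corners from a crop.

```bash
python3 - <<'E'
import cv2
t=cv2.imread("pics/c1.png");cv2.imwrite("pics/d.png",cv2.resize(t[130:250,275:360],None,fx=5,fy=5,interpolation=cv2.INTER_CUBIC))
E
```

```text
(no output)
```

View pics/d.png

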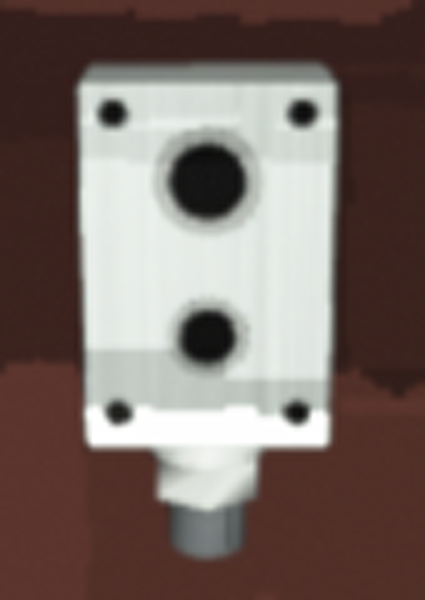

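```bash
python3 - <<'E'
from h import *
P=camera_params("wrist");P["T"]=np.load("c.npy")
c=np.array([(79,84),(337,84),(330,447),(87,447)])/5+[275,130]-.4
X=onz(P,c,.036);print(X.round(4),np.linalg.norm(X-np.roll(X,1,0),axis=1),X.mean(0))
d=X[2]+X[3]-X[0]-X[1];yaw=np.degrees(np.arctan2(d[1],d[0]));d2=X[0]+X[3]-X[1]-X[2];print(yaw,d2,np.degrees(np.arctan2(d2[1],d2[0]))-90)
n=onz(P,np.array([206,552])/5+[275,130],.0085);print(n)
E
```

```text
[[ 0.5227 -0.2634  0.036 ]
 [ 0.5254 -0.2044  0.036 ]
 [ 0.6145 -0.2077  0.036 ]
 [ 0.6117 -0.2678  0.036 ]] [0.08913799 0.05907851 0.08914577 0.06016211] [ 0.5685716  -0.23583778  0.036     ]
-2.504286217035142 [-0.005445   -0.11911623  0.        ] -182.61726229141834
[[ 0.65544155 -0.23976816  0.0085    ]]
```

```bash
python3 -c "
from h import *
show([.62,.17,.28],down(5))"
```

```text
t mm [ 36.6 -69.6 408.6] w deg [-0.06 -7.65 -0.05]
```

```bash
cat > snap.py <<'E'
import sys
from h import *
n=sys.argv[1]
P=camera_params("wrist");im=capture("wrist");cv2.imwrite(f"pics/{n}.png",im[:,:,::-1]);np.save(f"{n}.npy",P["T"])
s=observe();print(s["clock"],np.round(s["eef_pos"],4),"yaw",np.degrees(np.arctan2(*Rt().as_matrix()[[1,0],0])).round(2),"F",np.round(s["contact_force"],1),"w",s["width"])
E
python3 -m handwheel '[{"tx":0.004,"ty":-0.008,"tz":0.045,"rx":0,"ry":-1,"rz":0},{"tx":0.009,"ty":-0.016,"tz":0.09,"rx":0,"ry":-2,"rz":0},{"tx":0.013,"ty":-0.024,"tz":0.14,"rx":0,"ry":-3,"rz":0},{"tx":0.018,"ty":-0.032,"tz":0.19,"rx":0,"ry":-4,"rz":0},{"tx":0.022,"ty":-0.04,"tz":0.24,"rx":0,"ry":-5,"rz":0},{"tx":0.027,"ty":-0.05,"tz":0.29,"rx":0,"ry":-6,"rz":0},{"tx":0.031,"ty":-0.06,"tz":0.34,"rx":0,"ry":-7,"rz":0},{"tx":0.036,"ty":-0.07,"tz":0.38,"rx":0,"ry":-7.6,"rz":0},{"tx":0.0366,"ty":-0.07,"tz":0.4086,"rx":0,"ry":-7.6,"rz":0},{"tx":0.0366,"ty":-0.07,"tz":0.4086,"rx":0,"ry":-7.6,"rz":0},{"tx":0.0366,"ty":-0.07,"tz":0.4086,"rx":0,"ry":-7.6,"rz":0}]'
python3 snap.py e1
python3 -m handwheel '[{"tx":0.0,"ty":0.0,"tz":0.04,"rx":0,"ry":0,"rz":0},{"tx":0.0,"ty":0.0,"tz":0.08,"rx":0,"ry":0,"rz":0},{"tx":0.0,"ty":0.0,"tz":0.11,"rx":0,"ry":0,"rz":0},{"tx":0.0,"ty":0.0,"tz":0.11,"rx":0,"ry":0,"rz":0},{"tx":0.0,"ty":0.0,"tz":0.11,"rx":0,"ry":0,"rz":0}]'
python3 snap.py e2
python3 -c "
import cv2,numpy as np
for n in ['e1','e2']:
    t=cv2.imread(f'pics/{n}.png');cv2.imwrite(f'pics/{n}v.png',cv2.resize(t,(800,500),interpolation=cv2.INTER_CUBIC))"
```

```text
clock: 3.12
eef_pos: [0.6198, 0.1687, 0.2804]
tcp_rot: [0.707, -0.706, -0.03, 0.031]
contact_force: [-0.4, -1.0, -0.7]
width: 1.002
3.175 [0.6198 0.1686 0.2805] yaw 4.87 F [ 0.2 -0.3 -0.3] w 0.9966386625738755
clock: 3.8
eef_pos: [0.6106, 0.277, 0.2807]
tcp_rot: [0.707, -0.706, -0.029, 0.03]
contact_force: [0.3, -0.7, 0.3]
width: 1.002
3.85 [0.6107 0.2768 0.2808] yaw 4.81 F [ 0.2 -0.3  0.7] w 1.0011973172369246
```

View pics/e1v.png

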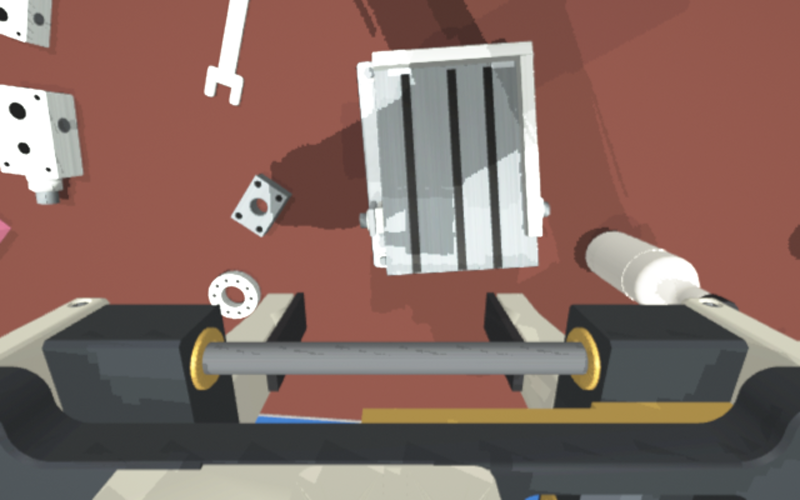

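View pics/e2v.png

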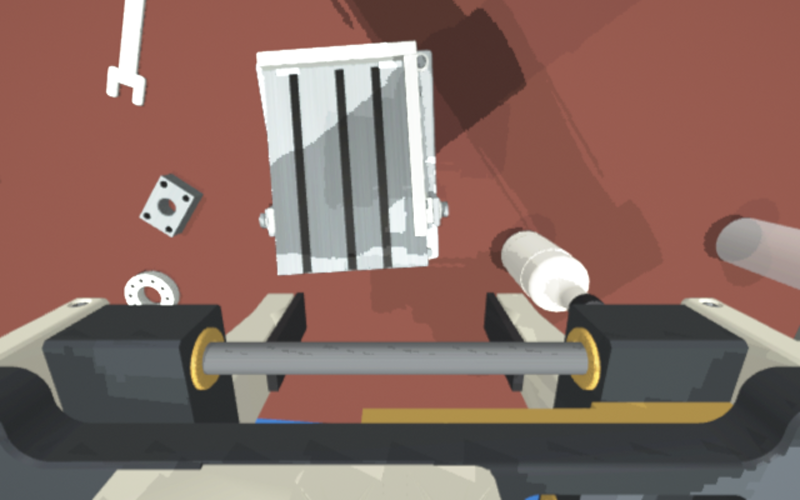

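e1 and e2 both show the deck: stop bar along the top (near side), rail on the right, high end at row ~265 in e1v. I'll take crops to get the corner features.

```bash
python3 - <<'E'
import cv2
a=cv2.imread("pics/e1.png")[25:225,280:445];b=cv2.imread("pics/e2.png")[25:225,195:360]
# e1 rail-end and corner; e2 likewise
for n,i in(("f1",a),("f2",b)): cv2.imwrite(f"pics/{n}.png",cv2.resize(i,None,fx=3,fy=3,interpolation=cv2.INTER_CUBIC))
E
```

```text
(no output)
```

View pics/f1.png

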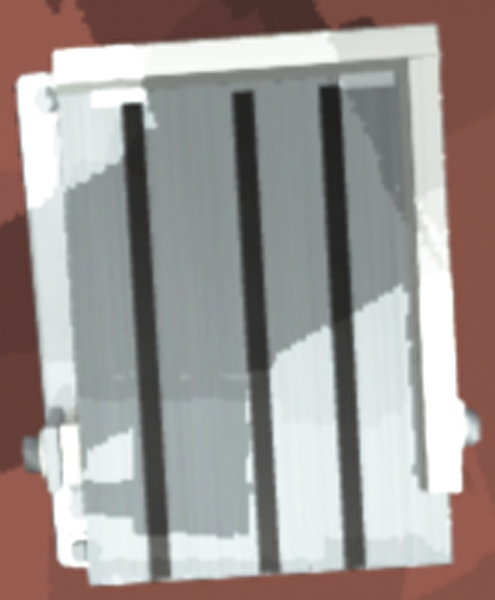

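View pics/f2.png

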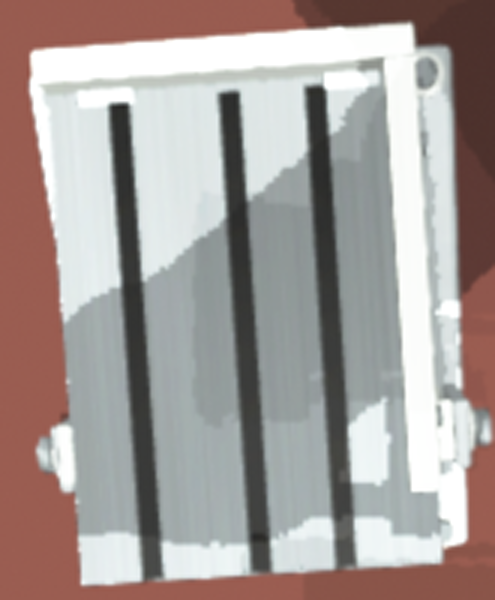

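```bash
cat > deck.py <<'E'
from h import *
P1=camera_params("wrist");P2=dict(P1);P1["T"]=np.load("e1.npy");P2["T"]=np.load("e2.npy")
pts={ # name:(f1,f2,model or None)
"railHiOut":((461,490),(438,490),(170,12,12)),"railHiIn":((428,491),(411,491),(170,0,12)),
"lowOut":((437,25),(412,24),(-12,12,12)),"stopLeftOut":((53,50),(31,52),(-12,-138,12)),
"innerTop":((409,60),(385,58),(0,0,12)),"deckHiR":((451,562),(441,562),(200,12,0)),"deckHiL":((90,584),(82,584),(200,-138,0)),
"s1":((151,578),(152,578),None),"s2":((270,572),(260,571),None),"s3":((354,567),(344,567),None),
"l1":((132,104),(119,103),None),"l2":((243,92),(229,92),None),"l3":((330,87),(316,87),None)}
W={}
for k,(a,b,m) in pts.items():
    x,e=tri([P1,P2],[np.array(a)/3+[280,25]-.33,np.array(b)/3+[195,25]-.33]);W[k]=x;print(k,(x*1e3).round(1),(np.array(e)*1e3).round(2))
K=[k for k in pts if pts[k][2]]
M=np.array([pts[k][2] for k in K])/1e3;X=np.array([W[k] for k in K])
r,_=R.align_vectors(X-X.mean(0),M-M.mean(0));o=X.mean(0)-r.apply(M.mean(0))
print("origin",o.round(4));A=r.as_matrix();print(A.round(4),"slope deg",np.degrees(np.arcsin(A[2,0])),"yaw",np.degrees(np.arctan2(A[1,0],A[0,0])),"roll",np.degrees(np.arcsin(A[2,1])))
for k in W: print(k,(r.inv().apply(W[k]-o)*1e3).round(1),pts[k][2])
E
python3 deck.py
```

```text
railHiOut [614.9 306.4 113.3] [0.09 0.09]
railHiIn [618.1 296.5 106.3] [0.08 0.08]
lowOut [443.2 281.6  61.1] [0.14 0.14]
stopLeftOut [464.9 133.5  60.5] [0.29 0.29]
innerTop [456.6 272.2  63.9] [0.32 0.32]
deckHiR [647.  311.7 106.4] [0.1 0.1]
deckHiL [669.  165.1 106.9] [0.02 0.02]
s1 [669.  191.   94.3] [0.04 0.04]
s2 [656.9 238.1 107.7] [0.14 0.14]
s3 [652.3 272.3 107.1] [0.08 0.08]
l1 [480.  166.2  53.9] [0.22 0.22]
l2 [472.  210.5  53.9] [0.01 0.01]
l3 [467.1 245.4  53.2] [0.01 0.01]
origin [0.459  0.2722 0.0523]
[[ 9.519e-01 -1.473e-01 -2.687e-01]
 [ 1.416e-01  9.891e-01 -4.060e-02]
 [ 2.717e-01  6.000e-04  9.624e-01]] slope deg 15.766738251697591 yaw 8.460754416346576 roll 0.03631958738129809
railHiOut [169.8  10.9  15.5] (170, 12, 12)
railHiIn [169.5   0.6   8.3] (170, 0, 12)
lowOut [-11.3  11.6  12.3] (-12, 12, 12)
stopLeftOut [ -11.7 -138.    11.9] (-12, -138, 12)
innerTop [ 0.9  0.4 11.8] (0, 0, 12)
deckHiR [ 1.993e+02  1.140e+01 -1.000e-01] (200, 12, 0)
deckHiL [ 199.5 -136.8    0.4] (200, -138, 0)
s1 [ 199.8 -111.2  -12.7] None
s2 [198.6 -62.8   1.5] None
s3 [198.9 -28.4   0.7] None
l1 [   5.4 -107.9    0.2] None
l2 [  4.1 -62.9   0.6] None
l3 [  4.2 -27.7  -0.2] None
```

The triangulated deck fits the given sizes to about 1 mm. Only rail-end heights are off, by 3.5 mm, and slot point s1 is a bad match. The slope is 15.8°, yaw 8.46°, roll 0, and the corner is at (459, 272, 52) mm. Next I fetch the block, with tips 15 mm above the bench so that they later clear the rail.

```bash
python3 -c "
from h import *
show([.5756,-.2358,.10],down(-2.5))"
```

```text
t mm [ -77.8  180.4 -508. ] w deg [-0.05  7.31 -0.05]
```

```bash
python3 -m handwheel '[{"tx":-0.008,"ty":0,"tz":-0.05,"rx":0,"ry":1,"rz":0},{"tx":-0.016,"ty":0,"tz":-0.11,"rx":0,"ry":2,"rz":0},{"tx":-0.025,"ty":0,"tz":-0.17,"rx":0,"ry":3,"rz":0},{"tx":-0.035,"ty":0.0,"tz":-0.23,"rx":0,"ry":4,"rz":0},{"tx":-0.045,"ty":0.03,"tz":-0.29,"rx":0,"ry":5,"rz":0},{"tx":-0.055,"ty":0.06,"tz":-0.34,"rx":0,"ry":6,"rz":0},{"tx":-0.063,"ty":0.09,"tz":-0.39,"rx":0,"ry":7,"rz":0},{"tx":-0.07,"ty":0.12,"tz":-0.44,"rx":0,"ry":7.3,"rz":0},{"tx":-0.078,"ty":0.15,"tz":-0.49,"rx":0,"ry":7.3,"rz":0},{"tx":-0.078,"ty":0.18,"tz":-0.508,"rx":0,"ry":7.3,"rz":0},{"tx":-0.078,"ty":0.18,"tz":-0.508,"rx":0,"ry":7.3,"rz":0},{"tx":-0.078,"ty":0.18,"tz":-0.508,"rx":0,"ry":7.3,"rz":0}]'
python3 snap.py g1
python3 -c "
from h import *
show([.5756,-.2358,.015],down(-2.5))"
```

```text
clock: 5.35
eef_pos: [0.5755, -0.2363, 0.1014]
tcp_rot: [0.707, -0.707, 0.016, -0.016]
contact_force: [-0.2, -0.2, 1.0]
width: 1.002
5.4 [ 0.576  -0.2359  0.1019] yaw -2.48 F [0.9 0.3 0.5] w 1.0008500197659689
t mm [-0.5 86.9  0. ] w deg [-0.02  0.02  0.06]
```

View pics/g1.png

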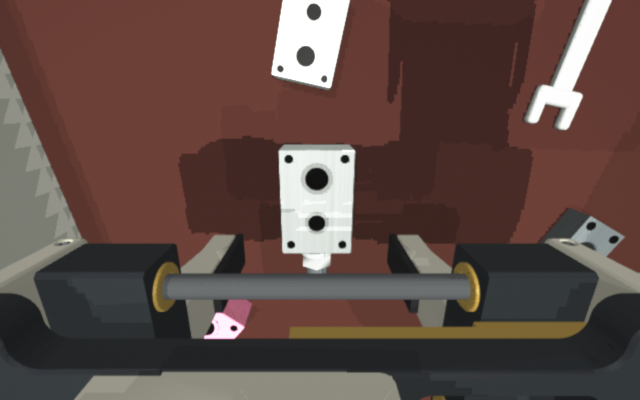

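The block is centred between the fingers (column 317, fingers at 242 and 390). Going down and gripping.

```bash
python3 -m handwheel '[{"tx":0,"ty":0.03,"tz":0,"rx":0,"ry":0,"rz":0},{"tx":0,"ty":0.06,"tz":0,"rx":0,"ry":0,"rz":0},{"tx":0,"ty":0.08,"tz":0,"rx":0,"ry":0,"rz":0},{"tx":0,"ty":0.0865,"tz":0,"rx":0,"ry":0,"rz":0},{"tx":0,"ty":0.0865,"tz":0,"rx":0,"ry":0,"rz":0},{"tx":0,"ty":0.0865,"tz":0,"rx":0,"ry":0,"rz":0}]'
python3 -m handwheel '[{"tx":0,"ty":0,"tz":0,"rx":0,"ry":0,"rz":0},{"tx":0,"ty":0,"tz":0,"rx":0,"ry":0,"rz":0},{"tx":0,"ty":0,"tz":0,"rx":0,"ry":0,"rz":0},{"tx":0,"ty":0,"tz":0,"rx":0,"ry":0,"rz":0},{"tx":0,"ty":0,"tz":0,"rx":0,"ry":0,"rz":0},{"tx":0,"ty":0,"tz":0,"rx":0,"ry":0,"rz":0}]' 0.5 45
python3 snap.py g2
```

```text
clock: 6.15
eef_pos: [0.577, -0.2357, 0.0168]
tcp_rot: [0.707, -0.707, 0.014, -0.016]
contact_force: [0.1, -0.1, 1.2]
width: 1.002
clock: 6.9
eef_pos: [0.5771, -0.2358, 0.017]
tcp_rot: [-0.707, 0.707, -0.014, 0.016]
contact_force: [-0.5, 1.2, 4.2]
width: 0.679
6.95 [ 0.5771 -0.2358  0.017 ] yaw -2.44 F [-0.9  0.2  4.6] w 0.6842864358144376
```

```bash
python3 -m handwheel '[{"tx":0,"ty":-0.02,"tz":0,"rx":0,"ry":0,"rz":0},{"tx":0,"ty":-0.06,"tz":0,"rx":0,"ry":0,"rz":0},{"tx":0,"ty":-0.11,"tz":0,"rx":0,"ry":0,"rz":0},{"tx":0,"ty":-0.16,"tz":0,"rx":0,"ry":0,"rz":0},{"tx":0,"ty":-0.2,"tz":0,"rx":0,"ry":0,"rz":0},{"tx":0,"ty":-0.22,"tz":0,"rx":0,"ry":0,"rz":0},{"tx":0,"ty":-0.22,"tz":0,"rx":0,"ry":0,"rz":0}]'
python3 snap.py g3
```

```text
clock: 7.82
eef_pos: [0.5764, -0.2354, 0.237]
tcp_rot: [0.707, -0.707, 0.014, -0.017]
contact_force: [0.4, -0.2, -7.0]
width: 0.678
7.875 [ 0.5757 -0.2352  0.2355] yaw -2.47 F [-1.5 -0.5 -7.7] w 0.680505876514444
```

View pics/g3.png

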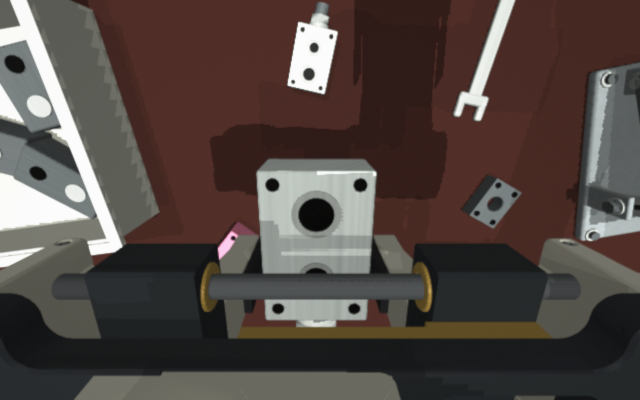

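It is held (7 N of weight, opening 60 mm). I'll check how it sits in the hand, then work out the approach above the deck.

```bash
cat > plan.py <<'E'
from h import *
O=np.array([.459,.2722,.0523])
A=R.from_euler('ZYX',[8.46,-15.77,0],degrees=True).as_matrix()
RT=np.c_[A[:,0],-A[:,2],A[:,1]]
# block frame: TCP at x=.0085,z=.017
def tcp(bx,by,bz): return O+A@(np.array([bx+8.5,by,bz+17])/1e3)
def w2d(X): return A.T@(np.asarray(X)-O)*1e3
E
python3 - <<'E'
from plan import *
print(A.round(3))
P=camera_params("wrist");P["T"]=np.load("g3.npy")
s=observe();r=Rt(s).as_matrix()
for bx,by,bz in [(-45,-30,36),(-45,30,36),(45,30,36),(45,-30,36),(-45,-30,0),(-45,30,0)]:
    X=s["eef_pos"]+r@(np.array([bx-8.5,17-bz,by])/1e3); print((bx,by,bz),proj(P,X)[0].round(1))
show(tcp(55,-42,130),RT); show(tcp(52,-34,30),RT)
E
python3 -c "
import cv2
t=cv2.imread('pics/g3.png');cv2.imwrite('pics/g3c.png',cv2.resize(t[150:335,240:395],None,fx=3,fy=3,interpolation=cv2.INTER_CUBIC))"
```

```text
[[ 0.952 -0.147 -0.269]
 [ 0.142  0.989 -0.04 ]
 [ 0.272 -0.     0.962]]
(-45, -30, 36) [256.3 168.3]
(-45, 30, 36) [377.8 168.3]
(45, 30, 36) [367.8 318.8]
(45, -30, 36) [265.9 318.7]
(-45, -30, 0) [267.9 156.3]
(-45, 30, 0) [365.7 156.3]
t mm [-109.8   24.9  464.6] w deg [  1.44 -10.87 -15.62]
t mm [-87.6 122.  477. ] w deg [  1.44 -10.87 -15.62]
```

View pics/g3c.png

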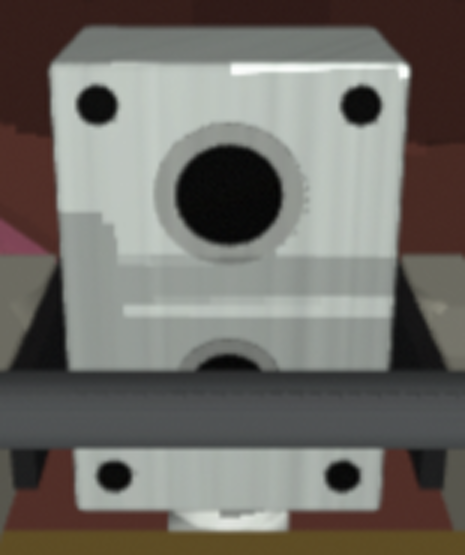

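The block sits straight in the hand, within 2 px of the prediction. Moving above the deck, tilted to its slope.

```bash
python3 -c "
from plan import *
show(tcp(53,-36,60),RT)"
python3 -m handwheel '[{"tx":-0.008,"ty":0,"tz":0.045,"rx":0.1,"ry":-1,"rz":-1.5},{"tx":-0.018,"ty":0,"tz":0.09,"rx":0.3,"ry":-2.2,"rz":-3.1},{"tx":-0.03,"ty":0,"tz":0.14,"rx":0.4,"ry":-3.3,"rz":-4.7},{"tx":-0.042,"ty":0.005,"tz":0.19,"rx":0.6,"ry":-4.4,"rz":-6.3},{"tx":-0.055,"ty":0.01,"tz":0.24,"rx":0.7,"ry":-5.5,"rz":-7.9},{"tx":-0.067,"ty":0.015,"tz":0.29,"rx":0.9,"ry":-6.6,"rz":-9.5},{"tx":-0.08,"ty":0.02,"tz":0.34,"rx":1.0,"ry":-7.7,"rz":-11},{"tx":-0.09,"ty":0.025,"tz":0.39,"rx":1.2,"ry":-8.8,"rz":-12.6},{"tx":-0.1,"ty":0.025,"tz":0.43,"rx":1.3,"ry":-9.9,"rz":-14.2},{"tx":-0.1098,"ty":0.025,"tz":0.4646,"rx":1.44,"ry":-10.87,"rz":-15.62},{"tx":-0.1098,"ty":0.025,"tz":0.4646,"rx":1.44,"ry":-10.87,"rz":-15.62},{"tx":-0.1098,"ty":0.025,"tz":0.4646,"rx":1.44,"ry":-10.87,"rz":-15.62}]'
python3 snap.py h1
python3 - <<'E'
from plan import *
im=capture("scene");cv2.imwrite("pics/h1s.png",cv2.resize(im[130:310,280:500,::-1],None,fx=3,fy=3))
print("tcp in deck",w2d(observe()["eef_pos"]).round(1)); show(tcp(53,-36,20),RT)
E
```

```text
t mm [-94.2  92.8 473.7] w deg [  1.44 -10.87 -15.62]
clock: 9.38
eef_pos: [0.4849, 0.2327, 0.2088]
tcp_rot: [0.705, -0.692, -0.147, -0.044]
contact_force: [0.3, -0.9, -7.0]
width: 0.681
9.425 [0.4854 0.2326 0.2093] yaw 8.44 F [-0.6 -1.4 -7.1] w 0.6778910214711086
tcp in deck [ 62.6 -43.1 145.9]
t mm [ -0.9 108.9   7.3] w deg [ 0.08 -0.05 -0.11]
```

View pics/h1.png

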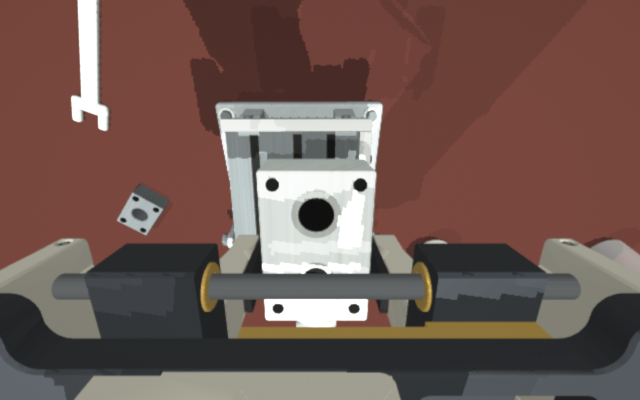

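View pics/h1s.png

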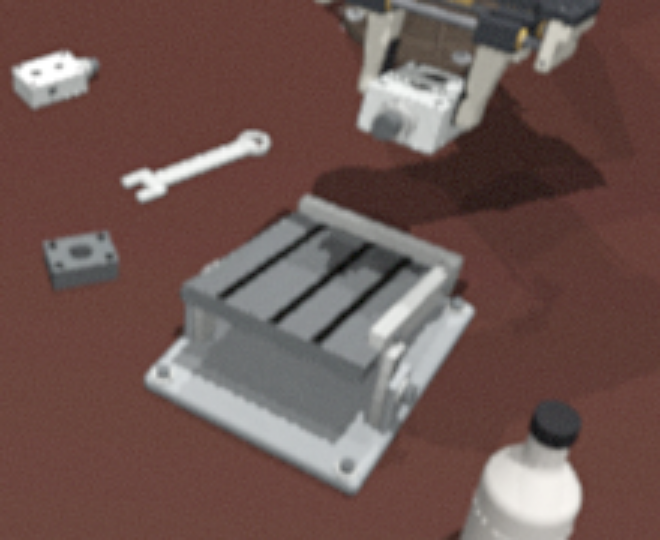

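In h1 the stop bar appears level (row 125 at both ends) and the rail lies to the right of the block, so it is aligned and clear. Lowering to about 20 mm above the deck.

```bash
python3 -m handwheel '[{"tx":0,"ty":0.025,"tz":0.002,"rx":0,"ry":0,"rz":0},{"tx":0,"ty":0.06,"tz":0.005,"rx":0,"ry":0,"rz":0},{"tx":-0.001,"ty":0.09,"tz":0.007,"rx":0,"ry":0,"rz":0},{"tx":-0.001,"ty":0.105,"tz":0.007,"rx":0,"ry":0,"rz":0},{"tx":-0.001,"ty":0.109,"tz":0.007,"rx":0,"ry":0,"rz":-0.1},{"tx":-0.001,"ty":0.109,"tz":0.007,"rx":0,"ry":0,"rz":-0.1},{"tx":-0.001,"ty":0.109,"tz":0.007,"rx":0,"ry":0,"rz":-0.1}]'
python3 snap.py h2
python3 - <<'E'
from plan import *
im=capture("scene");cv2.imwrite("pics/h2s.png",cv2.resize(im[170:290,310:450,::-1],None,fx=4,fy=4))
print("tcp in deck",w2d(observe()["eef_pos"]).round(1)); show(tcp(53,-36,2),RT)
E
```

```text
clock: 10.35
eef_pos: [0.5133, 0.2437, 0.1054]
tcp_rot: [0.706, -0.691, -0.148, -0.046]
contact_force: [-0.1, 0.5, -6.1]
width: 0.681
10.4 [0.5132 0.2439 0.1055] yaw 8.39 F [ 0.2 -0.1 -6.8] w 0.6825875082943832
tcp in deck [ 62.  -36.   37.7]
t mm [-0.5 18.7 -0. ] w deg [ 0.02 -0.06  0.06]
```

View pics/h2.png

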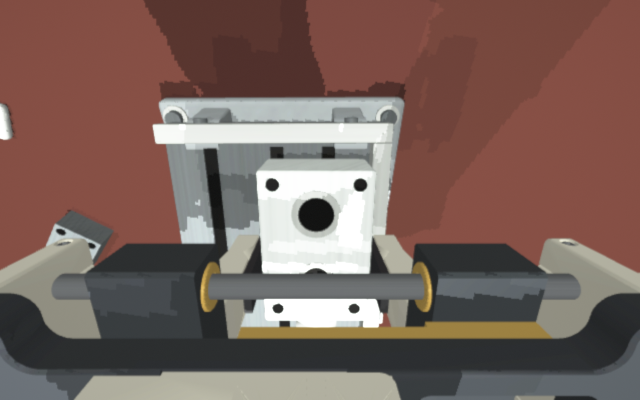

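View pics/h2s.png

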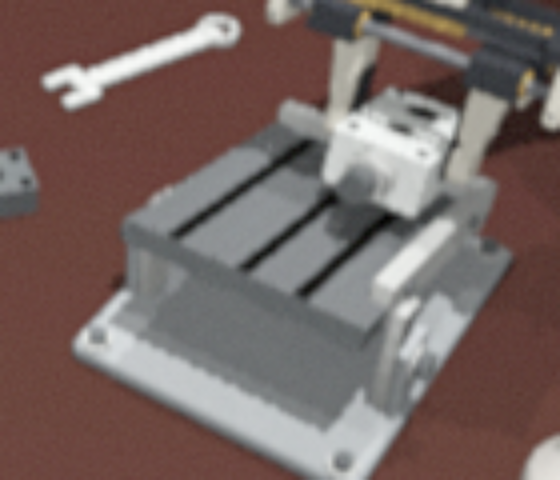

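Block is above the deck with a gap to both bars. Lowering slowly.

```bash
python3 -m handwheel '[{"tx":0,"ty":0.006,"tz":0,"rx":0,"ry":0,"rz":0},{"tx":0,"ty":0.012,"tz":0,"rx":0,"ry":0,"rz":0},{"tx":0,"ty":0.016,"tz":0,"rx":0,"ry":0,"rz":0},{"tx":0,"ty":0.018,"tz":0,"rx":0,"ry":0,"rz":0},{"tx":0,"ty":0.018,"tz":0,"rx":0,"ry":0,"rz":0}]'
python3 -m handwheel '[{"tx":0,"ty":0.001,"tz":0,"rx":0,"ry":0,"rz":0},{"tx":0,"ty":0.0015,"tz":0,"rx":0,"ry":0,"rz":0}]'
python3 -c "
from plan import *
print(w2d(observe()['eef_pos']).round(1),observe()['contact_force'],observe()['wrist_torque'])"
```

```text
clock: 11.08
eef_pos: [0.518, 0.2445, 0.0878]
tcp_rot: [0.705, -0.692, -0.148, -0.046]
contact_force: [0.5, -0.3, -6.5]
width: 0.678
clock: 11.32
eef_pos: [0.5184, 0.2446, 0.0864]
tcp_rot: [0.705, -0.692, -0.148, -0.046]
contact_force: [0.4, -0.2, -7.0]
width: 0.681
[ 61.9 -36.1  18. ] [ 0.37481447 -0.15819585 -6.99228718] [-0.24677152  1.62379799 -0.01828669]
```

```bash
python3 -m handwheel '[{"tx":0,"ty":0.001,"tz":0,"rx":0,"ry":0,"rz":0},{"tx":0,"ty":0.001,"tz":0,"rx":0,"ry":0,"rz":0}]' | grep -E "eef|force"
python3 -m handwheel '[{"tx":0,"ty":0.001,"tz":0,"rx":0,"ry":0,"rz":0},{"tx":0,"ty":0.001,"tz":0,"rx":0,"ry":0,"rz":0}]'| grep -E "eef|force"
python3 -c "
from plan import *
print(w2d(observe()['eef_pos']).round(1),observe()['contact_force'],observe()['wrist_torque'])"
```

```text
eef_pos: [0.5186, 0.2446, 0.0861]
contact_force: [-6.5, -1.7, 0.5]
eef_pos: [0.5186, 0.2446, 0.0861]
contact_force: [-10.1, -2.1, 6.1]
[ 62.  -36.1  17.6] [-10.06295845  -2.08418406   6.07042364] [-0.45695517  4.2410815   0.13557486]
```

Contact felt at 17.6 mm (17 expected). Releasing with a small opening.

```bash
python3 -m handwheel '[{"tx":0,"ty":0,"tz":0,"rx":0,"ry":0,"rz":0},{"tx":0,"ty":0,"tz":0,"rx":0,"ry":0,"rz":0},{"tx":0,"ty":-0.001,"tz":0,"rx":0,"ry":0,"rz":0},{"tx":0,"ty":-0.001,"tz":0,"rx":0,"ry":0,"rz":0}]' 0.82
python3 snap.py i1
python3 - <<'E'
from plan import *
print(w2d(observe()['eef_pos']).round(1))
im=capture("scene");cv2.imwrite("pics/i1s.png",cv2.resize(im[170:290,310:450,::-1],None,fx=4,fy=4))
t=cv2.imread("pics/i1.png");cv2.imwrite("pics/i1c.png",cv2.resize(t[80:340,150:430],None,fx=2.3,fy=2.3,interpolation=cv2.INTER_CUBIC))
E
```

```text
clock: 12.32
eef_pos: [0.5186, 0.2448, 0.0873]
tcp_rot: [0.706, -0.691, -0.149, -0.046]
contact_force: [-0.1, -0.7, 0.0]
width: 0.824
12.375 [0.5185 0.2447 0.0872] yaw 8.4 F [-0.2  0.4 -0.4] w 0.8219075335008211
[ 62.2 -36.   18.7]
```

View pics/i1c.png

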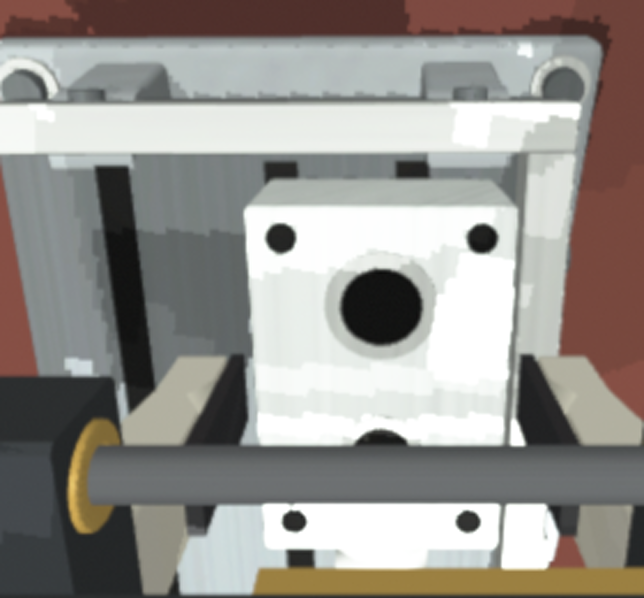

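View pics/i1s.png

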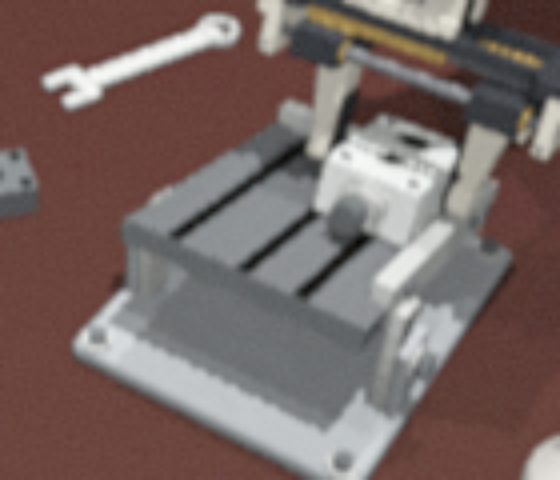

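The block lies flat, with gaps of about 8 mm to the stop and 6 mm to the rail. Now pushing to the rail with the -y finger (the other passes over the rail).

```bash
python3 -m handwheel '[{"tx":0,"ty":0.003,"tz":0.0,"rx":0,"ry":0,"rz":0},{"tx":0,"ty":0.003,"tz":0.003,"rx":0,"ry":0,"rz":0},{"tx":0,"ty":0.003,"tz":0.005,"rx":0,"ry":0,"rz":0},{"tx":0,"ty":0.003,"tz":0.007,"rx":0,"ry":0,"rz":0},{"tx":0,"ty":0.003,"tz":0.009,"rx":0,"ry":0,"rz":0},{"tx":0,"ty":0.003,"tz":0.01,"rx":0,"ry":0,"rz":0},{"tx":0,"ty":0.003,"tz":0.01,"rx":0,"ry":0,"rz":0}]'
python3 -m handwheel '[{"tx":0,"ty":0,"tz":0.001,"rx":0,"ry":0,"rz":0},{"tx":0,"ty":0,"tz":0.001,"rx":0,"ry":0,"rz":0}]' | grep -E "eef|force"
python3 -c "
from plan import *
print(w2d(observe()['eef_pos']).round(1),(A.T@observe()['contact_force']).round(1))"
```

```text
clock: 13.3
eef_pos: [0.5173, 0.2533, 0.0838]
tcp_rot: [0.705, -0.692, -0.148, -0.046]
contact_force: [-0.8, -4.4, 2.2]
width: 0.819
eef_pos: [0.5169, 0.2537, 0.0837]
contact_force: [-0.0, -5.7, 2.9]
[ 61.  -26.8  15.3] [-0.  -5.6  3. ]
```

```bash
for i in 1; do python3 -m handwheel '[{"tx":0,"ty":0,"tz":0.001,"rx":0,"ry":0,"rz":0},{"tx":0,"ty":0,"tz":0.002,"rx":0,"ry":0,"rz":0},{"tx":0,"ty":0,"tz":0.0025,"rx":0,"ry":0,"rz":0}]' | grep -E "eef|force|width"; done
python3 -c "
from plan import *
print(w2d(observe()['eef_pos']).round(1),(A.T@observe()['contact_force']).round(1))"
python3 -m handwheel '[{"tx":0,"ty":0,"tz":0.001,"rx":0,"ry":0,"rz":0},{"tx":0,"ty":0,"tz":0.0015,"rx":0,"ry":0,"rz":0}]' | grep -E "eef|force|width"
python3 -c "
from plan import *
print(w2d(observe()['eef_pos']).round(1),(A.T@observe()['contact_force']).round(1))"
```

```text
eef_pos: [0.5163, 0.2554, 0.0835]
contact_force: [0.3, -6.6, 4.0]
width: 0.822
[ 60.6 -25.1  15.3] [ 0.4 -6.6  4. ]
eef_pos: [0.5159, 0.2562, 0.0834]
contact_force: [-1.0, -5.8, 3.6]
width: 0.82
[ 60.3 -24.2  15.3] [-0.8 -5.6  4. ]
```

```bash
python3 -m handwheel '[{"tx":0,"ty":0,"tz":0.001,"rx":0,"ry":0,"rz":0},{"tx":0,"ty":0,"tz":0.002,"rx":0,"ry":0,"rz":0}]' | grep -E "force|width"
python3 -c "
from plan import *
print(w2d(observe()['eef_pos']).round(1),(A.T@observe()['contact_force']).round(1))"
python3 -m handwheel '[{"tx":0,"ty":0,"tz":0.001,"rx":0,"ry":0,"rz":0},{"tx":0,"ty":0,"tz":0.0015,"rx":0,"ry":0,"rz":0}]' | grep -E "force|width"
python3 -c "
from plan import *
print(w2d(observe()['eef_pos']).round(1),(A.T@observe()['contact_force']).round(1))"
python3 snap.py j1
python3 - <<'E'
import cv2
t=cv2.imread("pics/j1.png");cv2.imwrite("pics/j1c.png",cv2.resize(t[80:340,150:430],None,fx=2.3,fy=2.3,interpolation=cv2.INTER_CUBIC))
E
```

```text
contact_force: [5.6, -12.4, 3.9]
width: 0.822
[ 59.9 -23.6  15.2] [  4.6 -13.1   2.8]
contact_force: [7.3, -11.3, 3.8]
width: 0.82
[ 59.9 -23.6  15.2] [  6.4 -12.3   2.1]
14.725 [0.5154 0.2567 0.0832] yaw 8.25 F [  6.5 -10.6   2.5] w 0.8193153820112492
```

View pics/j1c.png

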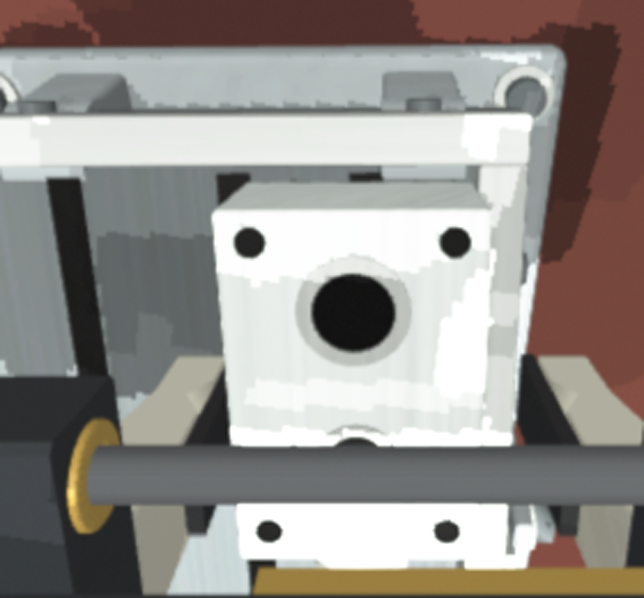

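The force rose at the rail and the block is alongside it. Next I lift clear, close the fingers and push the nose down-slope.

```bash
python3 -m handwheel '[{"tx":0,"ty":0,"tz":-0.003,"rx":0,"ry":0,"rz":0},{"tx":0,"ty":0,"tz":-0.006,"rx":0,"ry":0,"rz":0},{"tx":0,"ty":-0.025,"tz":-0.006,"rx":0,"ry":0,"rz":0},{"tx":0,"ty":-0.055,"tz":-0.006,"rx":0,"ry":0,"rz":0},{"tx":0.03,"ty":-0.07,"tz":-0.006,"rx":0,"ry":0,"rz":0},{"tx":0.07,"ty":-0.07,"tz":-0.006,"rx":0,"ry":0,"rz":0},{"tx":0.093,"ty":-0.07,"tz":-0.006,"rx":0,"ry":0,"rz":0},{"tx":0.093,"ty":-0.07,"tz":-0.006,"rx":0,"ry":0,"rz":0}]' | grep clock
python3 -m handwheel '[{"tx":0,"ty":0,"tz":0,"rx":0,"ry":0,"rz":0},{"tx":0,"ty":0,"tz":0,"rx":0,"ry":0,"rz":0},{"tx":0,"ty":0,"tz":0,"rx":0,"ry":0,"rz":0},{"tx":0,"ty":0,"tz":0,"rx":0,"ry":0,"rz":0},{"tx":0,"ty":0,"tz":0,"rx":0,"ry":0,"rz":0}]' 0 20 | grep width
python3 snap.py k1
python3 - <<'E'
from plan import *
print("tcp in deck",w2d(observe()['eef_pos']).round(1)); show(O+A@np.array([.152,-.030,.014]),RT)
im=capture("scene");cv2.imwrite("pics/k1s.png",cv2.resize(im[170:290,310:450,::-1],None,fx=4,fy=4))
E
```

```text
clock: 15.72
width: 0.314
16.4 [0.5875 0.2625 0.1761] yaw 8.22 F [-0.8  0.7 -0.3] w 0.26769426372539035
tcp in deck [154.6 -28.5  85. ]
t mm [-2.5 71.  -0.9] w deg [ 0.55 -0.23 -0.07]
```

View pics/k1.png

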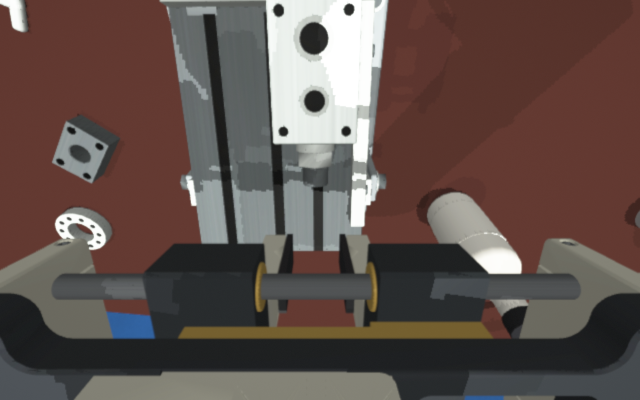

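View pics/k1s.png

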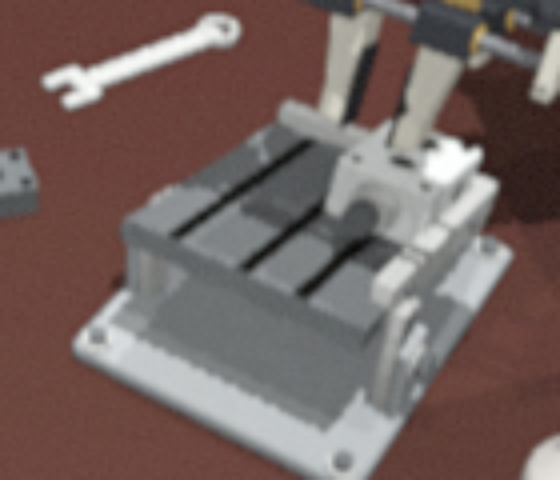

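The block is along the rail and the nose, at (314,185), lines up with the fingers. Lowering behind it with the fingers shut.

```bash
python3 -m handwheel '[{"tx":-0.0,"ty":0.0,"tz":-0.001,"rx":0.2,"ry":-0.2,"rz":0},{"tx":0,"ty":0.015,"tz":-0.001,"rx":0.5,"ry":-0.2,"rz":0},{"tx":0,"ty":0.035,"tz":-0.001,"rx":0.5,"ry":-0.2,"rz":0},{"tx":0,"ty":0.055,"tz":-0.001,"rx":0.5,"ry":-0.2,"rz":0},{"tx":0,"ty":0.068,"tz":-0.001,"rx":0.5,"ry":-0.2,"rz":0},{"tx":0,"ty":0.071,"tz":-0.001,"rx":0.5,"ry":-0.2,"rz":0},{"tx":0,"ty":0.071,"tz":-0.001,"rx":0.5,"ry":-0.2,"rz":0}]' 0 20
python3 snap.py k2
python3 - <<'E'
from plan import *
print("tcp in deck",w2d(observe()['eef_pos']).round(1)); show(O+A@np.array([.142,-.030,.014]),RT)
im=capture("scene");cv2.imwrite("pics/k2s.png",cv2.resize(im[170:290,310:450,::-1],None,fx=4,fy=4))
E
```

```text
clock: 17.32
eef_pos: [0.6069, 0.2637, 0.1077]
tcp_rot: [0.705, -0.692, -0.148, -0.045]
contact_force: [0.5, -0.7, 0.6]
width: 0.008
17.375 [0.607  0.2639 0.1082] yaw 8.43 F [-0.   0.1  0.4] w 0.004397521355559008
tcp in deck [154.9 -30.   14.3]
t mm [-12.9   0.3  -0. ] w deg [ 0.03 -0.03 -0.03]
```

View pics/k2.png

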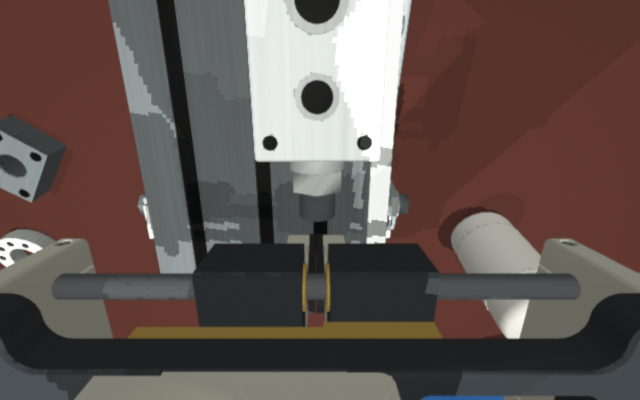

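View pics/k2s.png

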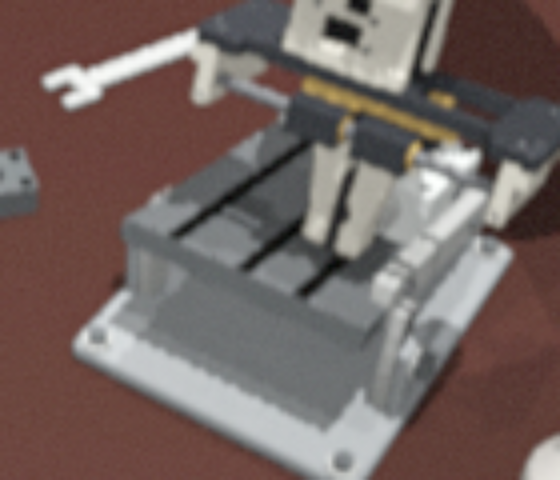

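Fingers are shut, square behind the nose at (317,218). Pushing down-slope in small steps.

```bash
cat > st.py <<'E'
from plan import *
s=observe();print(round(s["clock"],2),"deck",w2d(s['eef_pos']).round(1),"F",(A.T@s['contact_force']).round(1),"w",round(s["width"],3))
E
python3 -m handwheel '[{"tx":-0.004,"ty":0,"tz":0,"rx":0,"ry":0,"rz":0},{"tx":-0.008,"ty":0,"tz":0,"rx":0,"ry":0,"rz":0},{"tx":-0.011,"ty":0,"tz":0,"rx":0,"ry":0,"rz":0},{"tx":-0.0125,"ty":0,"tz":0,"rx":0,"ry":0,"rz":0}]' >/dev/null; python3 st.py
python3 -m handwheel '[{"tx":-0.001,"ty":0,"tz":0,"rx":0,"ry":0,"rz":0},{"tx":-0.002,"ty":0,"tz":0,"rx":0,"ry":0,"rz":0},{"tx":-0.003,"ty":0,"tz":0,"rx":0,"ry":0,"rz":0}]' >/dev/null; python3 st.py
python3 -m handwheel '[{"tx":-0.001,"ty":0,"tz":0,"rx":0,"ry":0,"rz":0},{"tx":-0.002,"ty":0,"tz":0,"rx":0,"ry":0,"rz":0},{"tx":-0.003,"ty":0,"tz":0,"rx":0,"ry":0,"rz":0}]' >/dev/null; python3 st.py
```

```text
17.93 deck [142.4 -29.8  14.7] F [ 1.5 -1.  -0.8] w 0.006
18.3 deck [139.7 -29.6  14.8] F [ 1.6 -0.4  0.2] w 0.003
18.68 deck [136.7 -29.6  14.8] F [ 2.6 -0.7  0.1] w 0.006
```

```bash
python3 -m handwheel '[{"tx":-0.001,"ty":0,"tz":0,"rx":0,"ry":0,"rz":0},{"tx":-0.002,"ty":0,"tz":0,"rx":0,"ry":0,"rz":0}]' >/dev/null; python3 st.py
python3 -m handwheel '[{"tx":-0.001,"ty":0,"tz":0,"rx":0,"ry":0,"rz":0},{"tx":-0.002,"ty":0,"tz":0,"rx":0,"ry":0,"rz":0}]' >/dev/null; python3 st.py
python3 -m handwheel '[{"tx":-0.001,"ty":0,"tz":0,"rx":0,"ry":0,"rz":0},{"tx":-0.0015,"ty":0,"tz":0,"rx":0,"ry":0,"rz":0}]' >/dev/null; python3 st.py
```

```text
18.93 deck [136.4 -29.4  15.4] F [12.3 -6.2 -2.9] w 0.003
19.18 deck [136.3 -29.3  16.1] F [13.3 -7.2 -3.2] w 0.006
19.43 deck [136.3 -29.4  16.6] F [10.9 -6.5 -3.8] w 0.004
```

```bash
python3 -m handwheel '[{"tx":0.003,"ty":-0.002,"tz":0,"rx":0,"ry":0,"rz":0},{"tx":0.008,"ty":-0.03,"tz":0,"rx":0,"ry":0,"rz":0},{"tx":0.008,"ty":-0.07,"tz":0,"rx":0,"ry":0,"rz":0},{"tx":-0.03,"ty":-0.1,"tz":0,"rx":0,"ry":0,"rz":0},{"tx":-0.05,"ty":-0.11,"tz":0,"rx":0,"ry":0,"rz":0},{"tx":-0.05,"ty":-0.11,"tz":0,"rx":0,"ry":0,"rz":0},{"tx":-0.05,"ty":-0.11,"tz":0,"rx":0,"ry":0,"rz":0}]' >/dev/null; python3 st.py; python3 snap.py l1
python3 - <<'E'
import cv2
t=cv2.imread("pics/l1.png");cv2.imwrite("pics/l1c.png",cv2.resize(t[0:250,180:440],None,fx=2.4,fy=2.4,interpolation=cv2.INTER_CUBIC))
E
```

```text
20.3 deck [ 85.6 -29.3 126.1] F [0.4 0.2 0.4] w 0.006
20.35 [0.511  0.2502 0.1967] yaw 8.47 F [ 0.6  0.4 -0.2] w 0.004552737972882048
```

View pics/l1c.png

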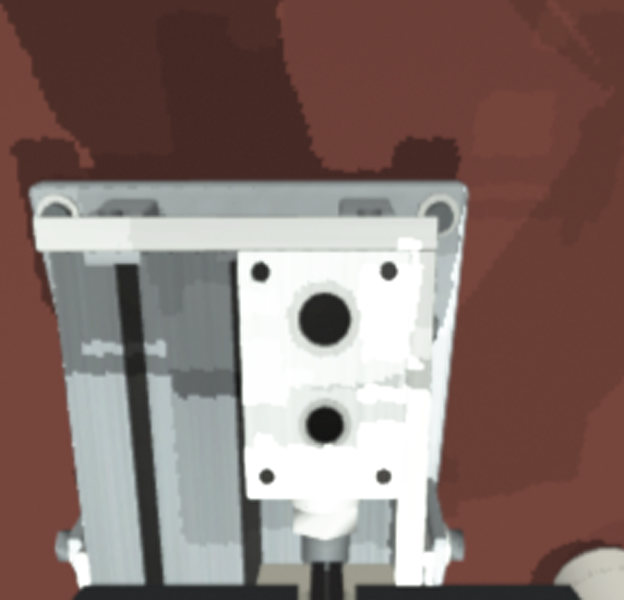

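The block appears to touch the stop. I'll compare its measured corners with the home pose.

```bash
python3 - <<'E'
from plan import *
P=camera_params("wrist");P["T"]=np.load("l1.npy")
for p in [(0,0,36),(0,-60,36),(90,-60,36),(90,0,36),(0,-60,12),(0,0,12),(170,0,12),(170,12,12),(-12,12,12),(-12,-138,12),(0,-60,0),(90,-60,0)]:
    print(p,proj(P,O+A@(np.array(p)/1e3))[0].round(1),((proj(P,O+A@(np.array(p)/1e3))[0]-[270,90]+.5)*5-.5).round(0))
t=cv2.imread("pics/l1.png")[90:215,270:370]
t=np.clip((t.astype(float)-130)*2.04,0,255).astype(np.uint8)
cv2.imwrite("pics/l1d.png",cv2.resize(t,None,fx=5,fy=4.8,interpolation=cv2.INTER_CUBIC))
E
```

```text
(0, 0, 36) [351.8 103.7] [411.  71.]
(0, -60, 36) [278.4 103.7] [44. 70.]
(90, -60, 36) [282.3 207.4] [ 64. 589.]
(90, 0, 36) [348.  207.4] [392. 589.]
(0, -60, 12) [281.7 103.9] [60. 71.]
(0, 0, 12) [348.6 103.9] [395.  71.]
(170, 0, 12) [343.  269.7] [367. 900.]
(170, 12, 12) [354.1 269.7] [422. 900.]
(-12, 12, 12) [362.6  89.6] [465.   0.]
(-12, -138, 12) [192.9  89.5] [-384.   -0.]
(0, -60, 0) [283.1 103.9] [67. 72.]
(90, -60, 0) [286.1 195.6] [ 83. 530.]
```

View pics/l1d.png

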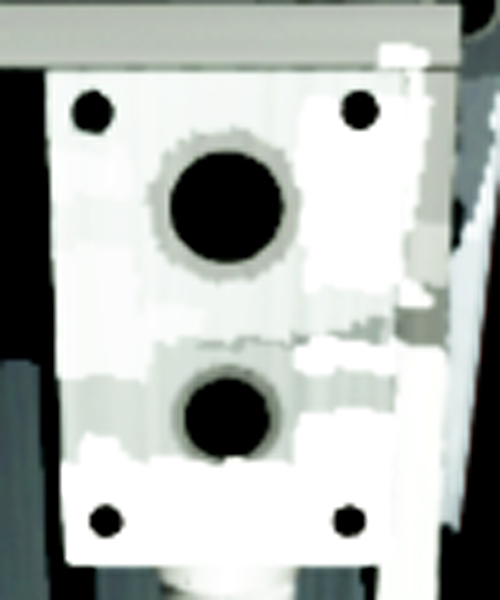

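The corners match the home pose within about 0.4 px (0.3 mm). One light confirming nudge sideways, then one more down-slope, makes sure it is flush.

```bash
python3 -c "
from plan import *
show(O+A@np.array([.048,-.098,.060]),RT);show(O+A@np.array([.048,-.098,.013]),RT)"
```

```text
t mm [-38.1  65.5 -68.7] w deg [-0.09  0.01  0.41]
t mm [-38.5 112.5 -68.8] w deg [-0.09  0.01  0.41]
```

```bash
python3 -m handwheel '[{"tx":-0.02,"ty":0,"tz":-0.035,"rx":0,"ry":0,"rz":0.2},{"tx":-0.038,"ty":0.01,"tz":-0.069,"rx":0,"ry":0,"rz":0.4},{"tx":-0.038,"ty":0.05,"tz":-0.069,"rx":0,"ry":0,"rz":0.4},{"tx":-0.038,"ty":0.085,"tz":-0.069,"rx":0,"ry":0,"rz":0.4},{"tx":-0.038,"ty":0.105,"tz":-0.069,"rx":0,"ry":0,"rz":0.4},{"tx":-0.038,"ty":0.112,"tz":-0.069,"rx":0,"ry":0,"rz":0.4},{"tx":-0.038,"ty":0.112,"tz":-0.069,"rx":0,"ry":0,"rz":0.4}]' >/dev/null; python3 st.py
python3 -m handwheel '[{"tx":0,"ty":0,"tz":0.004,"rx":0,"ry":0,"rz":0},{"tx":0,"ty":0,"tz":0.007,"rx":0,"ry":0,"rz":0},{"tx":0,"ty":0,"tz":0.009,"rx":0,"ry":0,"rz":0}]' >/dev/null; python3 st.py
python3 -m handwheel '[{"tx":0,"ty":0,"tz":0.001,"rx":0,"ry":0,"rz":0},{"tx":0,"ty":0,"tz":0.002,"rx":0,"ry":0,"rz":0}]' >/dev/null; python3 st.py
```

```text
21.23 deck [ 48.4 -98.7  12.9] F [ 0.5 -0.   0.5] w 0.005
21.6 deck [ 48.9 -89.   13.5] F [ 0.5  0.3 -0.5] w 0.005
21.85 deck [ 48.9 -86.9  13.7] F [-0.6 -0.1  0.3] w 0.004
```

```bash
python3 -m handwheel '[{"tx":0,"ty":0,"tz":0.001,"rx":0,"ry":0,"rz":0},{"tx":0,"ty":0,"tz":0.002,"rx":0,"ry":0,"rz":0},{"tx":0,"ty":0,"tz":0.003,"rx":0,"ry":0,"rz":0}]' >/dev/null; python3 st.py
python3 -m handwheel '[{"tx":0,"ty":0,"tz":0.001,"rx":0,"ry":0,"rz":0},{"tx":0,"ty":0,"tz":0.002,"rx":0,"ry":0,"rz":0}]' >/dev/null; python3 st.py
python3 -m handwheel '[{"tx":0,"ty":0,"tz":0.001,"rx":0,"ry":0,"rz":0},{"tx":0,"ty":0,"tz":0.002,"rx":0,"ry":0,"rz":0}]' >/dev/null; python3 st.py
```

```text
22.23 deck [ 48.9 -83.9  13.7] F [-0.   0.6 -0.5] w 0.004
22.48 deck [ 48.9 -81.8  13.6] F [ 0.2 -0.2  0.6] w 0.005
22.73 deck [ 48.9 -79.8  13.6] F [-0.2 -0.1  0.2] w 0.008
```

```bash
for k in 1; do python3 -m handwheel '[{"tx":0,"ty":0,"tz":0.001,"rx":0,"ry":0,"rz":0},{"tx":0,"ty":0,"tz":0.002,"rx":0,"ry":0,"rz":0},{"tx":0,"ty":0,"tz":0.003,"rx":0,"ry":0,"rz":0}]' >/dev/null; python3 st.py; done
python3 -m handwheel '[{"tx":0,"ty":0,"tz":0.001,"rx":0,"ry":0,"rz":0},{"tx":0,"ty":0,"tz":0.002,"rx":0,"ry":0,"rz":0}]' >/dev/null; python3 st.py
python3 snap.py m1
```

```text
23.1 deck [ 48.9 -76.7  13.6] F [ 0.2 -0.6 -0.2] w 0.007
23.35 deck [ 48.6 -76.1  13.7] F [  7.1 -10.5   1. ] w 0.004
23.4 [0.5129 0.2032 0.0787] yaw 8.39 F [ 6.6 -7.1  1.9] w 0.007243303326384868
```

View pics/m1.png

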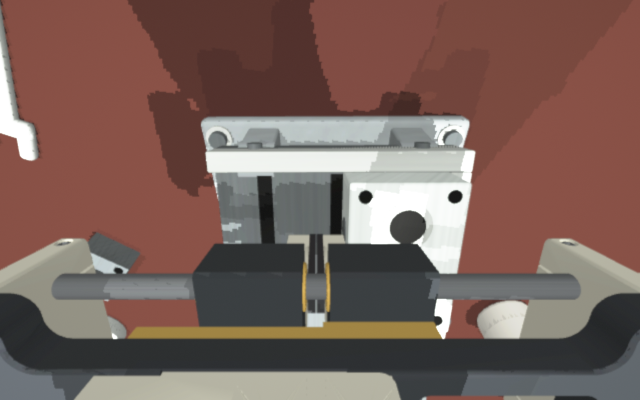

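The force rises at once (10 N within 0.6 mm), so the block was already against the rail. Backing off for the final nose nudge.

```bash
python3 -m handwheel '[{"tx":0,"ty":0,"tz":-0.004,"rx":0,"ry":0,"rz":0},{"tx":0,"ty":-0.02,"tz":-0.01,"rx":0,"ry":0,"rz":0},{"tx":0,"ty":-0.06,"tz":-0.01,"rx":0,"ry":0,"rz":0},{"tx":0.03,"ty":-0.07,"tz":0.01,"rx":0,"ry":0,"rz":0},{"tx":0.07,"ty":-0.07,"tz":0.035,"rx":0,"ry":0,"rz":0},{"tx":0.1,"ty":-0.07,"tz":0.046,"rx":0,"ry":0,"rz":0},{"tx":0.1,"ty":-0.07,"tz":0.046,"rx":0,"ry":0,"rz":0},{"tx":0.1,"ty":-0.05,"tz":0.046,"rx":0,"ry":0,"rz":0},{"tx":0.1,"ty":-0.02,"tz":0.046,"rx":0,"ry":0,"rz":0},{"tx":0.1,"ty":0.0,"tz":0.046,"rx":0,"ry":0,"rz":0},{"tx":0.1,"ty":0.0,"tz":0.046,"rx":0,"ry":0,"rz":0}]' >/dev/null; python3 st.py
python3 -m handwheel '[{"tx":-0.004,"ty":0,"tz":0,"rx":0,"ry":0,"rz":0},{"tx":-0.007,"ty":0,"tz":0,"rx":0,"ry":0,"rz":0},{"tx":-0.009,"ty":0,"tz":0,"rx":0,"ry":0,"rz":0}]' >/dev/null; python3 st.py
```

```text
24.77 deck [146.7 -31.5  12. ] F [-0.5  0.4  1.4] w 0.003
25.15 deck [137.7 -31.3  12.9] F [-0.7  0.4 -0.4] w 0.007
```

```bash
python3 -m handwheel '[{"tx":-0.001,"ty":0,"tz":0,"rx":0,"ry":0,"rz":0},{"tx":-0.0015,"ty":0,"tz":0,"rx":0,"ry":0,"rz":0}]' >/dev/null; python3 st.py
python3 -m handwheel '[{"tx":-0.001,"ty":0,"tz":0,"rx":0,"ry":0,"rz":0},{"tx":-0.001,"ty":0,"tz":0,"rx":0,"ry":0,"rz":0}]' >/dev/null; python3 st.py
```

```text
25.4 deck [136.6 -31.   13.4] F [ 2.  -0.3  0.8] w 0.006
25.65 deck [136.5 -31.   13.6] F [ 5.8 -1.4 -1.1] w 0.003
```

```bash
python3 -m handwheel '[{"tx":-0.002,"ty":0,"tz":0,"rx":0,"ry":0,"rz":0},{"tx":-0.002,"ty":0,"tz":0,"rx":0,"ry":0,"rz":0}]' >/dev/null; python3 st.py
python3 -m handwheel '[{"tx":0.003,"ty":0,"tz":0,"rx":0,"ry":0,"rz":0},{"tx":0.01,"ty":0,"tz":0,"rx":0,"ry":0,"rz":0},{"tx":0.01,"ty":-0.03,"tz":0,"rx":0,"ry":0,"rz":0},{"tx":0.008,"ty":-0.08,"tz":0,"rx":0,"ry":0,"rz":0},{"tx":-0.03,"ty":-0.11,"tz":0,"rx":0,"ry":0,"rz":0},{"tx":-0.05,"ty":-0.13,"tz":0,"rx":0,"ry":0,"rz":0},{"tx":-0.05,"ty":-0.13,"tz":0,"rx":0,"ry":0,"rz":0},{"tx":-0.05,"ty":-0.13,"tz":0,"rx":0,"ry":0,"rz":0}]' >/dev/null; python3 st.py; python3 snap.py n1
python3 - <<'E'
from plan import *
P=camera_params("wrist");P["T"]=np.load("n1.npy")
for p in [(0,0,36),(0,-60,36),(90,-60,36),(90,0,36),(0,0,12),(-12,-138,12),(-12,12,12)]:
    print(p,((proj(P,O+A@(np.array(p)/1e3))[0]-[230,80]+.5)*4-.5).round(0))
t=cv2.imread("pics/n1.png")[80:225,230:390]
t=np.clip((t.astype(float)-100)*1.65,0,255).astype(np.uint8)
cv2.imwrite("pics/n1d.png",cv2.resize(t,None,fx=4,fy=4,interpolation=cv2.INTER_CUBIC))
im=capture("scene");cv2.imwrite("pics/n1s.png",cv2.resize(im[130:310,280:500,::-1],None,fx=3,fy=3))
im=capture("top");cv2.imwrite("pics/n1t.png",im[:,:,::-1])
E
```

```text
25.9 deck [136.4 -30.9  14.1] F [ 8.6 -4.  -3.3] w 0.006
26.9 deck [ 86.5 -30.3 144. ] F [ 0.2  0.4 -1.1] w 0.005
26.95 [0.5072 0.2485 0.214 ] yaw 8.42 F [0.6 0.7 0.3] w 0.0049042557346208595
(0, 0, 36) [484.  95.]
(0, -60, 36) [211.  96.]
(90, -60, 36) [224. 485.]
(90, 0, 36) [471. 485.]
(0, 0, 12) [473.  97.]
(-12, -138, 12) [-109.   44.]
(-12, 12, 12) [525.  43.]
```

View pics/n1d.png

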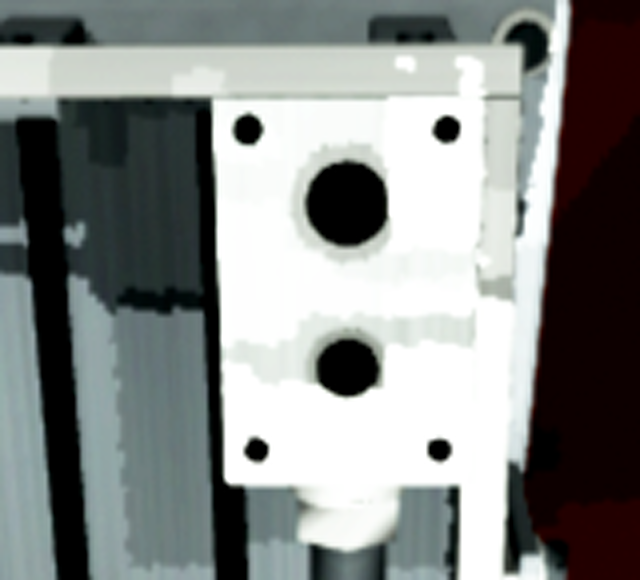

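View pics/n1s.png

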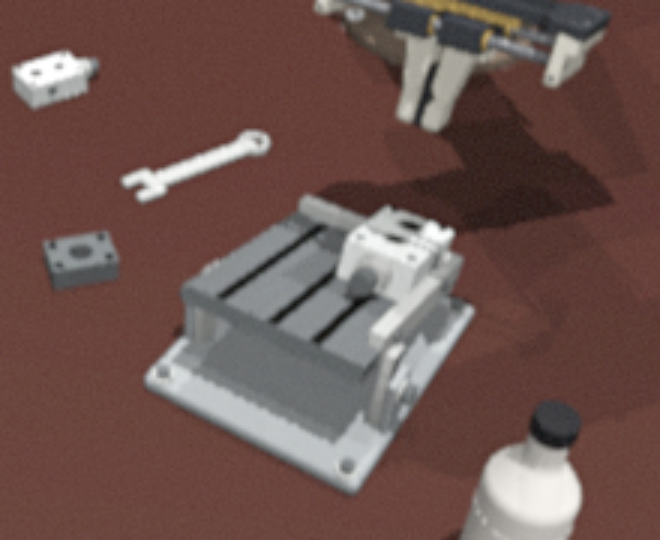

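View pics/n1t.png

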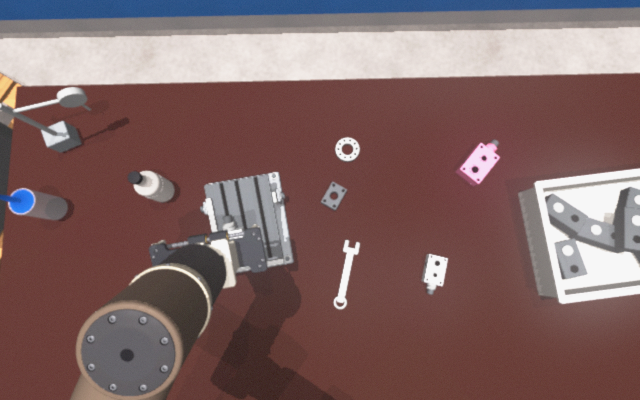

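The block's left corners are at (212,98) and (224,485), against (211,96) and (224,485) predicted for home. The plain end meets the stop along its whole edge, the other objects are in place, and the arm is clear. Handing in.

```bash
python3 -c "
from cell import *
print(close_job())"
```

```text
the job is handed in; nothing more can be done
None
```

I handed the job in after about 27 s. The larger silver manifold block is lying on its own on the deck, flat, cartridge up the slope, in the corner. I set it down in contact with the deck, released it, then pushed it to the rail and down to the stop, with one more light nudge each way.

**Last checks:**
- **Corner fit:** the block's visible top corners match the home pose to within about 0.5 px (roughly 0.4 mm), and the plain end meets the stop along its whole edge. The edge on the rail side was too bright to see clearly, so that side rests on the push forces and the opposite edge.
- **Contact:** the final nudges hit solid resistance straight away, about 10 N against the rail and 9 N against the stop.
- **Surroundings:** the bearing, flange, spanner, bottle and both look-alikes are where they started in the top view, and the arm is clear.

**What failed or disagreed:**
- My first move command was refused (its rows lacked some of the six values); nothing moved.
- One slot point was mismatched between the two views and not used. Two rail-end heights came out about 3.5 mm off in the deck fit. The deck height I felt on touchdown agreed with the fit to 0.6 mm.

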